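Load the cantilever strip and clip the marker at its new level

TASK

Hang the brass load by its hook in the groove of the brass saddle near the free end of the springy steel strip, let go of it and let it stop bobbing. Then squeeze the orange spring clip open, bring it onto the front edge of the upright wooden rule level with the tip of the loaded strip's red pointer, and release it so that it grips the rule there on its own and marks the reading. Leave the load hanging at rest and do not knock over or shift the glass beaker, the wash bottle or the reagent jar.

Things in the scene. Friction and masses are not known exactly. Their poses are not given: they have to be found in the camera images.
- stand: Grey foot (100 x 120 mm) with a steel pillar 303 mm tall and a green clamp that holds the springy steel strip level, 230 mm above the bench. Fixed. Origin on the bench straight below the unloaded saddle; z up, +y level from the saddle to the pillar (325 mm away), +x roughly away from the robot.
- strip_end: End piece of the steel strip (20 mm wide, 2 mm thick, 280 mm from clamp to saddle) with brass saddle and pointer. Origin on the strip 35 mm to the clamp side (+y) of the saddle; axes as the stand's when unloaded. Loaded, the strip bends down, this piece turns about its x, up to 0.3 rad; the saddle sinks about 24 mm per newton (25 to 50 mm), bobbing at about 3 Hz for 2 to 3 s.
- saddle (a point): Middle of the groove floor on top of the brass saddle block. The block is 20 mm wide (x) and 10 mm thick (4 mm of it below the strip's middle); its groove runs along x, 22 mm wide (y), between two ridges 4 mm high. Axes as strip_end.
- pointer (a point): Tip of the thin red-ended pointer, which runs on from the strip's end along -y, 77 mm beyond the saddle middle, beside the rule's face. The level to mark is the height of this tip with the load at rest.
- rule: Upright wooden rule with black marks, 28 mm wide (x), 6 mm thick (y), its top 290 mm above the bench, fixed in a low dark wood foot. Origin on the bench under the middle of the rule, axes close to the stand's; it stands 90 to 105 mm on the -y side of the saddle. Its front edge, towards the robot, is the upright line at x = -14 mm of this frame.
- rule_edge (a point): Point on the middle of the rule's front edge, 200 mm above the bench; axes as rule.
- clip: Orange spring clip, A-shaped, 90 mm long, 20 mm high as it lies on its side, 44 g, with black rubber jaw pads; a white line marks mid-height. Origin at its underside below the steel pivot; z up along the pivot, +x along the middle line to the jaws, handles to -x. Squeezing the handles together opens the jaws; a stop limits the squeeze; let go, it snaps shut.
- clip_mark (a point): Mid-height of the clip (10 mm above its underside) on the middle line between the jaws, 35 mm ahead of the pivot; axes as clip. Pads 16 mm high, from 24 to 42 mm ahead of the pivot; they touch at rest, stand 15 mm (root) to 21 mm (tips) apart when fully squeezed, and grip the rule with about 6 N.
- clip_l (a joint): Turn of the left (+y) half of the clip: 0 closed, 0.26 rad fully squeezed, about 0.075 gripping the rule. Closed, the handles spread to 52 mm over their outer faces at their ends, 43 mm behind the pivot; squeezed to the stop they are parallel, 28 mm over the outer faces, 12 to 48 mm behind the pivot, pushing back with about 11 N at 32 mm behind it.
- clip_r (a joint): The same for the right (-y) half.
- load: Brass load (38 mm round, 31 mm high, 110 to 200 g in all) on a steel hanger of 8 mm round bar, 155 mm tall, standing on the bench. The bar rises on the -x side (bar centre 20 mm off the axis), crosses the axis along +x and ends in a short turned-down lip 20 mm beyond it: a C-hook open to +x. Origin under the middle of the foot, z up. Its open side goes over the strip from the robot's side.
- load_seat (a point): Underside of the hook's cross bar on the load's axis, 112 mm above its foot; this rests on the saddle groove floor. Inside the hook there are 32 mm between upright bar and lip, the lip reaches 7 mm below this point, and the hook is clear for 45 mm below it.
- load_tab (a point): Middle (142 mm above the foot) of the brass finger tab on top of the hook, to lift it by: 24 mm along x, 12 mm along y, from 125 to 155 mm above the foot.
- beaker: Glass beaker, 72 mm wide, 95 mm tall, loose. Origin under its middle.
- wash_bottle: White bottle with a red cap, 60 mm wide, 150 mm tall, loose. Origin under its middle.
- reagent_jar: Amber jar with a black lid, 64 mm wide, 100 mm tall, loose. Origin under its middle.
Things that resemble listed ones, but are neither listed nor needed, are in the scene too. Of the things that look like the load, take the one that is farthest to the robot's right at the start.

How it is judged:
On the way, in this order (a step that is already met when the one before it is completed fails the run):
1. the load hangs in the saddle groove, let go and at rest (distance between load_seat and saddle below 0.016 m and contact force between load and strip_end above 0.4 N and angle between load's own z axis and vertical below 0.2 rad and linear speed of each of load, strip_end below 0.03 m/s and contact force between each of the arm, the fingers and load below 0.05 N), for 0.3 s.
2. the clip grips the rule's front edge on its own, level with the pointer tip, the load still hanging (distance between load_seat and saddle below 0.016 m and contact force between load and strip_end above 0.4 N and angle between load's own z axis and vertical below 0.2 rad and value of joint each of clip_l, clip_r above 0.03 rad and contact force between clip and rule above 2 N and x of clip_mark in the frame of rule above -0.015 m and x of clip in the frame of rule below -0.014 m and y of clip_mark in the frame of rule between -0.008 and 0.008 m and z of pointer in the frame of clip_mark between -0.007 and 0.007 m and angle between clip's own z axis and vertical below 0.15 rad and angle between the x axis of clip and the x axis of rule, either way round below 0.5 rad and linear speed of clip below 0.02 m/s and contact force between the fingers and clip below 0.05 N), for 0.3 s.
At the end, for the whole second after the job is handed in: The load hangs upright by its hook in the saddle groove, at rest (under 30 mm/s); the clip, let go, grips the rule's front edge with at least 6 mm of its pads, level (within 0.15 rad) and at rest, its mid-height within 7 mm of the pointer tip's height (all of step 2 and linear speed of each of load, strip_end below 0.03 m/s and contact force between each of the arm, the fingers and load below 0.05 N); the robot touches nothing.
It fails at once if the glass beaker is shifted by over 30 mm or knocked over (distance of beaker from where it was at the start of the episode above 0.03 m or angle between beaker's own z axis and vertical above 0.5 rad).
It fails at once if the wash bottle is shifted by over 30 mm or knocked over (distance of wash_bottle from where it was at the start of the episode above 0.03 m or angle between wash_bottle's own z axis and vertical above 0.5 rad).
It fails at once if the reagent jar is shifted by over 30 mm or knocked over (distance of reagent_jar from where it was at the start of the episode above 0.03 m or angle between reagent_jar's own z axis and vertical above 0.5 rad).
It also fails if it takes over 64 s, if anything falls off the work surface, if the arm or the gripper's body presses on something with over 40 N, if the wrist force passes 120 N, or if a joint passes its speed limit or range.

ROBOT

A 6-joint arm with a two-finger parallel gripper is mounted at the origin on the work surface. World frame = base frame: x ahead of the robot, y to its left, z up, the work surface at z = 0. Lengths are in m, angles in rad, forces in N, time in s.
With the tool pointing down it reaches from about 0.375 to 0.9 m from the base axis. Payload 3.1 kg.
Tool frame: the origin (TCP) lies on the centre line of the jaws, within the pads' length; the fingertips stand 11 mm ahead of it and the grasp point (between the pads) lies 8 mm behind it (robot.tips_ahead is the distance from the TCP to the fingertips, in m); x points along the fingers, y is the direction in which the jaws open and shut, and the axes are right-handed (so a half turn about x gives the same grasp; the last joint's range is limited). The gripper opens to 87 mm and grips with 3 to 60 N. Pads are 19 mm wide; open, the fingers measure 117 mm over their backs; the gripper's body (75 mm by 190 mm) begins 51 mm behind the grasp point.
Start: joints at [1.085, 0.527, 1.433, -0, 1.181, -0.178], TCP at [0.189, 0.596, 0.234] pointing down, gripper open.
Joint ranges: [-3.08, 3.08], [-0.75, 2.2], [0.22, 2.44], [-1.43, 4.57], [0, 2.65], [-2.85, 2.85]. Speed limits (rad/s): [2.79, 2.79, 3.14, 3.14, 3.14, 3.14].

INTERFACE

Orientations are given as a rotation vector (axis times angle).
In Python, from station import get_obs, optics, order, robot gives the robot as it stands. The module is installed in compiled form; this text tells all that it offers.
- The arm moves only by the shell command python3 -m handwheel 'ROWS' [OPENING]. ROWS is a JSON object of lists of equal length, an entry for each row: "linear": the shift along the tool's x, y, z in cm, a list of three; "spin": the turn about the tool's x in rad. In form: {"linear": [[tx, ty, tz], ...], "spin": [spin, ...]}. A call has 1 to 8 rows; each row is the pose to reach, as a shift and turn from the pose commanded when the call began, along the tool's axes at that moment; what a row does not reach only later rows make up. A row lasts 1/10 s, in which the tool goes at most 50 mm and 8.59 degrees, less where a joint would pass 70% of its speed; a pose out of reach is approached as far as the arm can. A call with a gripper value outside its range is refused whole. OPENING is the opening, from 0 (shut) to 1 (fully open), set as the call begins (- or left out, the last holds). The fingers move at their own pace and stop on an object; the grip force is fixed at half the most. Time passes only in rows, so rows that repeat a pose let the fingers close. It gives the time, the measured TCP pose, the force and the opening at its end, in the units of the state.
- get_obs(): the state, without advancing time (a new reading comes with each control period).
- optics.camera(name): name is "side" or "top" or "wrist"; returns (picture, depth): 400x640x3 uint8, red, green, blue; 400x640 float32, m along the optical axis (not along the pixel's ray), 0 where there is no reading.
- optics.camera_model(name): a dict with "intrinsics" (3x3 intrinsics, pixels), "distortion" ([k1, k2, p1, p2, k3] as OpenCV has them; the pictures are not rectified), "rvec" (rotation vector, rad) and "tvec" (3), from world to camera coordinates, as OpenCV has them. Camera axes: x right, y down, z forward; pixel columns grow to the right and rows downward; lengths in m; the calibration is good to about 2 mm. A picture is of the moment at which its call begins: read the wrist's pose just before it. camera_model takes no time and is no camera call; for the wrist camera it gives the pose at the moment of the call.
- order.finish_job(): hands the job in, once; it reports no verdict.
The state is a dict: "time_s": time; "q": joint angles; "joint_velocities": joint speeds; "joint_torque": joint torques, N m; "ee_pos": TCP position; "tcp_rot": TCP orientation; "wrist_force": force on the tool from outside, world axes, zero at the start; "torque": the same for the moment, N m; "width": finger opening in m.
Only numpy, scipy, OpenCV 4.12 (cv2) and the standard library are available. Lean on these libraries where they do the work, as an engineer would, in place of code of your own. Each camera call takes 0.05 s, during which the arm holds its last target. There are 200 camera calls.

## Working session

There is one attempt and no reset: what is moved stays moved. The work goes in short steps, Python scripts to look and compute and a shell command to move; the robot and the scene stay as the last step left them, time stands still between calls to the robot, and variables do not carry over. Pictures are saved under pics/ and viewed, about 8 in all and at most 12, crops included, and the job is handed in when it is done.

```bash
mkdir -p pics
cat > h.py <<'E'
import numpy as np, cv2
from station import get_obs, optics, order, robot
from scipy.spatial.transform import Rotation as R
def grab(n):
    m=optics.camera_model(n); p,d=optics.camera(n)
    np.savez(f'{n}.npz',p=p,d=d,K=m['intrinsics'],D=m['distortion'],r=m['rvec'],t=m['tvec'])
    return p,d,m
class V:
    def __init__(s,n):
        f=np.load(f'{n}.npz'); s.p,s.d=f['p'],f['d']; s.K,s.D,s.t=f['K'].astype(float),f['D'].astype(float),f['t'].astype(float).ravel()
        s.rv=f['r'].astype(float); s.R=cv2.Rodrigues(s.rv)[0]; s.c=-s.R.T@s.t
    def rays(s,uv):
        n=cv2.undistortPoints(np.asarray(uv,float).reshape(-1,1,2),s.K,s.D).reshape(-1,2)
        return np.c_[n,np.ones(len(n))]
    def plane(s,uv,z):
        w=s.rays(uv)@s.R; return s.c+w*((z-s.c[2])/w[:,2])[:,None]
    def pts(s,uv):  # by depth
        uv=np.asarray(uv); dd=s.d[uv[:,1].astype(int),uv[:,0].astype(int)]
        return (s.rays(uv)*dd[:,None]-s.t)@s.R
    def proj(s,X): return cv2.projectPoints(np.asarray(X,float).reshape(-1,1,3),s.rv,s.t,s.K,s.D)[0].reshape(-1,2)
    def cloud(s):
        h,w=s.d.shape; u,v=np.meshgrid(np.arange(w),np.arange(h)); uv=np.c_[u.ravel(),v.ravel()]
        return s.pts(uv).reshape(h,w,3)
def save(n,p,x=None,k=1):
    if x: p=p[x[1]:x[3],x[0]:x[2]]
    p=cv2.resize(p,None,fx=k,fy=k,interpolation=cv2.INTER_CUBIC); cv2.imwrite(f'pics/{n}.png',p[...,::-1])
E
python3 - <<'E'
from h import *
for n in('side','top'):
    p,d,m=grab(n); save(n+'0',p,None,1.25); v=V(n); print(n,v.c,v.R[2], (d>0).mean())
o=get_obs(); print(o); print(R.from_rotvec(o['tcp_rot']).as_matrix())
E
```

```text
side [ 0.01603274 -0.70960999  0.85241439] [ 0.53048635  0.53631805 -0.65646567] 0.99613671875
top [ 0.39634403 -0.13170899  1.20740141] [ 0.16166619 -0.03263811 -0.98630563] 0.99610546875
{'time_s': 0.1, 'q': array([ 1.08447183e+00,  5.28375514e-01,  1.43376872e+00, -1.18007264e-05,
        1.18139538e+00, -1.78520143e-01]), 'joint_velocities': array([ 1.85276405e-03, -2.96105729e-03, -2.24081545e-03, -4.69461211e-05,
        8.32507573e-05, -4.26179561e-04]), 'joint_torque': array([-5.07840796e-04, -4.40987349e+01, -1.77150947e+01,  6.34913659e-02,
        5.34699659e-02, -4.28205124e-05]), 'ee_pos': array([0.18903992, 0.59505963, 0.23266978]), 'tcp_rot': array([ 0.24014056,  1.55788885, -0.24304665]), 'wrist_force': array([-0.40816711, -0.00499725, -0.4316062 ]), 'torque': array([ 0.0311706 , -0.00954344,  0.03416774]), 'width': 0.087319290885787}
[[-9.00318098e-04  3.02961774e-01  9.53002284e-01]
 [-1.72632554e-03  9.53000779e-01 -3.02962926e-01]
 [-9.99998105e-01 -1.91795519e-03 -3.34993201e-04]]
```

View pics/side0.png

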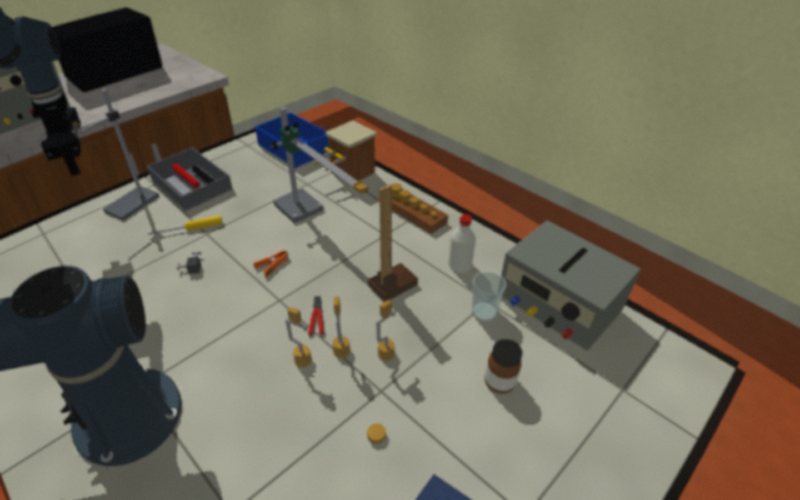

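View pics/top0.png

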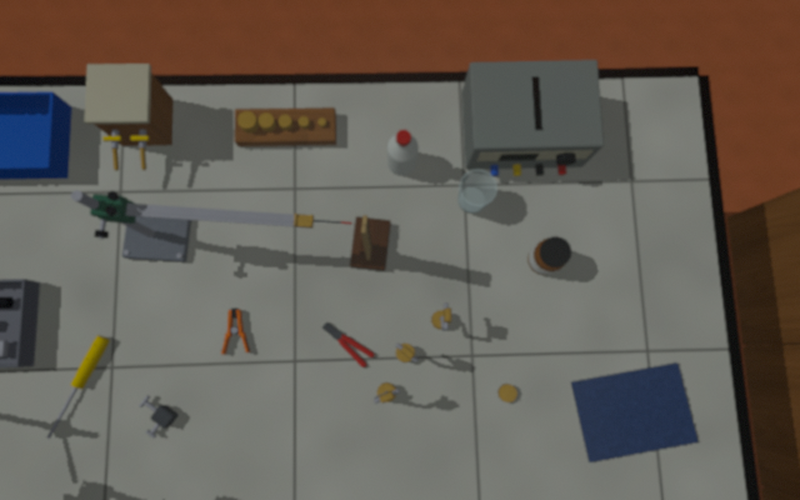

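Side view (800x500): the load look-alikes stand at (302,340), (341,330) and (386,330), plus a flat puck at (376,433). In the top view the same ones are at (385,393), (405,352), (443,318) and puck (508,393). Image right is the robot's right, so my choice among the hooked ones is (443,318) in top and (386,330) in side. Orange clip: top (236,330). The red pliers at (350,345) are a decoy.

Run:
```python
from h import *
T=V('top');S=V('side')
a=cv2.resize(T.p[225:330,280:430],(600,420),interpolation=cv2.INTER_CUBIC)
b=cv2.resize(S.p[225:310,220:330],(543,420)[::1],interpolation=cv2.INTER_CUBIC)
c=cv2.resize(T.p[150:230,180:320],(600,343))[:, :]
im=np.zeros((570,790,3),np.uint8)
a=cv2.resize(T.p[230:330,295:425],(390,300),interpolation=cv2.INTER_CUBIC);b=cv2.resize(S.p[228:303,225:325],(400,300),interpolation=cv2.INTER_CUBIC)
c=cv2.resize(T.p[140:230,210:340],(390,270),interpolation=cv2.INTER_CUBIC);e=cv2.resize(T.p[240:290,160:235],(400,267),interpolation=cv2.INTER_CUBIC)
im[:300,:390]=a;im[:300,390:790]=b;im[300:570,:390]=c;im[300:567,390:]=e
save('crop1',im)
C=T.cloud();
hsv=cv2.cvtColor(T.p,cv2.COLOR_RGB2HSV)
# tall points around loads
for nm,(x0,y0,x1,y1) in dict(L=(340,240,370,270),M=(312,268,338,295),N=(298,300,322,328)).items():
    Q=C[y0:y1,x0:x1].reshape(-1,3)
    for lo,hi in((.022,.045),(.105,.125),(.13,.165)):
        q=Q[(Q[:,2]>lo)&(Q[:,2]<hi)]
        if len(q): print(nm,lo,len(q),q.mean(0).round(4),q.min(0).round(4),q.max(0).round(4))
```

```text
L 0.022 87 [ 0.463  -0.2316  0.0298] [ 0.446  -0.2529  0.0231] [ 0.4793 -0.2219  0.0346]
L 0.105 30 [ 0.4585 -0.2374  0.118 ] [ 0.4397 -0.2406  0.1062] [ 0.486  -0.2336  0.1241]
L 0.13 70 [ 0.4627 -0.2375  0.1527] [ 0.4509 -0.2434  0.1306] [ 0.4748 -0.2321  0.1584]
M 0.022 93 [ 0.3999 -0.165   0.0295] [ 0.3846 -0.1841  0.0246] [ 0.4174 -0.151   0.0349]
M 0.105 33 [ 0.4015 -0.1667  0.1185] [ 0.385  -0.1844  0.1144] [ 0.4162 -0.1478  0.1235]
M 0.13 65 [ 0.4013 -0.1669  0.1537] [ 0.3918 -0.1789  0.1337] [ 0.411  -0.1556  0.159 ]
N 0.022 89 [ 0.3338 -0.1287  0.0295] [ 0.3124 -0.1446  0.023 ] [ 0.3445 -0.114   0.0347]
N 0.105 38 [ 0.3292 -0.1307  0.1181] [ 0.3173 -0.1501  0.1073] [ 0.3392 -0.1085  0.1241]
N 0.13 71 [ 0.3292 -0.1291  0.1524] [ 0.3214 -0.1409  0.13  ] [ 0.337  -0.1177  0.1593]
```

View pics/crop1.png

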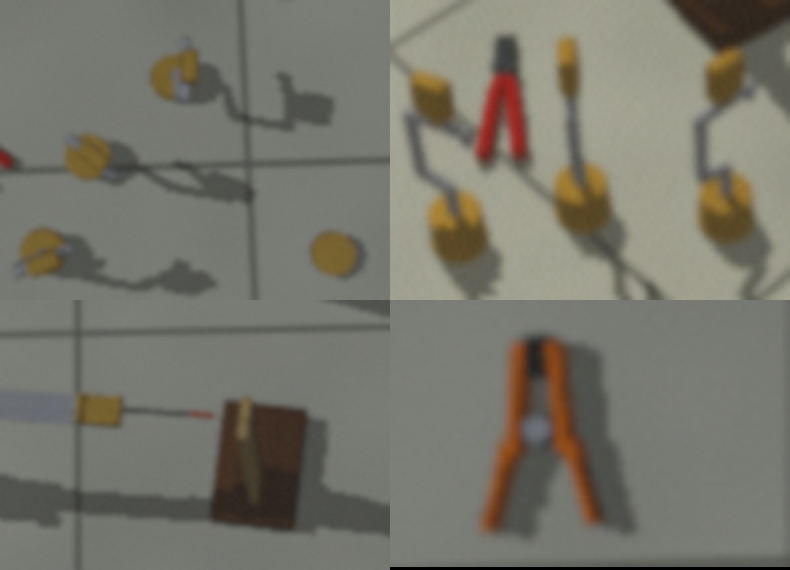

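The crop confirms it. The rightmost load (top crop (178,75)) has its bar toward the robot and its lip on the +x side, so it opens to +x. The clip lies with its jaws toward +x. Next I measure the load yaw, saddle, rule, pointer and clip.

```bash
cat > meas.py <<'E'
from h import *
def stat(nm,q):
    if len(q)<3: print(nm,len(q));return
    c=q.mean(0);w,v=np.linalg.eigh(np.cov((q[:,:2]-c[:2]).T));d=v[:,1]*np.sign(v[:,1][np.argmax(abs(v[:,1]))])
    print(nm,len(q),'mean',c.round(4),'med',np.median(q,0).round(4),'min',q.min(0).round(4),'max',q.max(0).round(4),'axis deg',np.degrees(np.arctan2(d[1],d[0])).round(1))
E
python3 - <<'E'
from meas import *
for n in('top','side'):
    s=V(n);C=s.cloud();h=cv2.cvtColor(s.p,cv2.COLOR_RGB2HSV).astype(int);H,Sa,Va=h[...,0],h[...,1],h[...,2]
    X,Y,Z=C[...,0],C[...,1],C[...,2]
    print('==',n)
    near=(abs(X-.463)<.04)&(abs(Y+.235)<.035)
    stat('bar',C[near&(Z>.1)&(Z<.126)]);stat('tab',C[near&(Z>.14)&(Z<.165)]);stat('foot',C[near&(Z>.02)&(Z<.04)])
    ins=(X>.4)&(X<.9)&(Y>-.4)&(Y<.5)
    stat('brass high',C[ins&(H>12)&(H<32)&(Sa>120)&(Z>.215)&(Z<.26)&(Y>-.06)])
    stat('red ptr',C[ins&((H<6)|(H>172))&(Sa>90)&(Z>.2)&(Z<.26)&(Y<.0)])
    stat('strip',C[ins&(Z>.215)&(Z<.25)&(Y>0)&(Y<.2)&(Sa<80)])
    rl=ins&(Y<-.05)&(Y>-.2)&(X>.5)&(X<.7)
    for a,b in((.06,.12),(.12,.18),(.18,.24),(.24,.28),(.28,.30)): stat(f'rule{a}',C[rl&(Z>a)&(Z<b)])
    cl=(H>4)&(H<14)&(Sa>170)&(Va>90)&(Z<.04)&(Z>.008)&(X>.35)&(X<.6)&(Y>0)&(Y<.25)
    stat('clip',C[cl])
    q=C[cl]
    for x0 in np.arange(.38,.50,.01):
        k=q[abs(q[:,0]-x0)<.005]
        if len(k)>2: print(x0.round(3),len(k),k[:,1].min().round(4),k[:,1].max().round(4),k[:,2].max().round(4))
    big=(Z>.05)&(X>.3)&(X<1)&(Y<-.0)&(Y>-.6)
E
```

```text
== top
bar 31 mean [ 0.458  -0.2373  0.1174] med [ 0.4485 -0.2373  0.1185] min [ 0.4397 -0.2406  0.1002] max [ 0.486  -0.2336  0.1241] axis deg -2.2
tab 68 mean [ 0.4628 -0.2377  0.1532] med [ 0.4628 -0.2376  0.1535] min [ 0.4509 -0.2434  0.1483] max [ 0.4748 -0.2321  0.1584] axis deg -3.0
foot 87 mean [ 0.463  -0.2316  0.0298] med [ 0.4629 -0.2316  0.0301] min [ 0.446  -0.2529  0.0231] max [ 0.4793 -0.2219  0.0346] axis deg -3.1
brass high 106 mean [ 0.6147 -0.0042  0.2361] med [ 0.6148 -0.0045  0.2358] min [ 0.6057 -0.0175  0.2314] max [0.6234 0.0089 0.2422] axis deg 85.3
red ptr 0
strip 940 mean [0.6252 0.1054 0.2301] med [0.6253 0.1056 0.2301] min [0.6055 0.0012 0.224 ] max [0.6427 0.1998 0.2396] axis deg 84.7
rule0.06 23 mean [ 0.5894 -0.1026  0.0916] med [ 0.5826 -0.103   0.0905] min [ 0.5815 -0.107   0.0633] max [ 0.6087 -0.0972  0.1193] axis deg -15.4
rule0.12 31 mean [ 0.591  -0.1029  0.1472] med [ 0.5885 -0.1037  0.1448] min [ 0.5815 -0.1069  0.1202] max [ 0.6089 -0.0973  0.1798] axis deg -15.2
rule0.18 60 mean [ 0.5984 -0.0872  0.2166] med [ 0.6009 -0.0996  0.2255] min [ 0
[... 1877 characters left out ...]
] axis deg 42.9
rule0.24 131 mean [ 0.5952 -0.107   0.2605] med [ 0.5947 -0.1073  0.2616] min [ 0.5809 -0.1112  0.24  ] max [ 0.6121 -0.1002  0.28  ] axis deg -8.7
rule0.28 41 mean [ 0.5966 -0.1058  0.2857] med [ 0.5961 -0.1063  0.2863] min [ 0.5833 -0.1103  0.2801] max [ 0.6138 -0.1008  0.2895] axis deg -5.2
clip 108 mean [0.4504 0.1507 0.0141] med [0.4469 0.1448 0.0146] min [0.4136 0.1288 0.008 ] max [0.4898 0.1744 0.0207] axis deg -9.0
0.41 3 0.1288 0.1744 0.0181
0.42 14 0.1297 0.1744 0.0188
0.43 13 0.1334 0.1709 0.0176
0.44 19 0.1348 0.1715 0.0207
0.45 14 0.1358 0.1661 0.0197
0.46 12 0.1407 0.1445 0.0206
0.47 14 0.1421 0.1619 0.0205
0.48 15 0.144 0.1649 0.0189
0.49 4 0.1453 0.1569 0.0161
```

```bash
cat > go.py <<'E'
import sys
from h import *
# usage: go.py x y z headingOfToolY_deg  -> linear (cm) and spin from the present pose
a=list(map(float,sys.argv[1:])); o=get_obs(); M=R.from_rotvec(o['tcp_rot']).as_matrix()
h=np.degrees(np.arctan2(M[1,1],M[0,1]))
l=M.T@(np.array(a[:3])-o['ee_pos'])*100
print('t',round(o['time_s'],2),'pos',o['ee_pos'].round(4),'head',round(h,2),'w',round(o['width'],4),'F',np.round(o['wrist_force'],2))
print('linear',l.round(2),'spin',np.radians(h-a[3]).round(3),'rows>=',np.ceil(np.linalg.norm(l)/5))
E
python3 go.py .45 .30 .30 87; python3 go.py .4625 -.239 .25 87
```

```text
t 0.1 pos [0.189  0.5951 0.2327] head 72.36 w 0.0873 F [-0.41 -0.   -0.43]
linear [ -6.71 -20.23  33.81] spin -0.255 rows>= 8.0
t 0.1 pos [0.189  0.5951 0.2327] head 72.36 w 0.0873 F [-0.41 -0.   -0.43]
linear [ -1.61 -71.2   51.33] spin -0.255 rows>= 18.0
```

```bash
python3 -m handwheel '{"linear":[[-6.7,-20.2,33.8],[-6.7,-20.2,33.8],[-6.7,-20.2,33.8],[-6.7,-20.2,33.8],[-6.7,-20.2,33.8],[-6.7,-20.2,33.8],[-6.7,-20.2,33.8],[-6.7,-20.2,33.8]],"spin":[-0.25,-0.25,-0.25,-0.25,-0.25,-0.25,-0.25,-0.25]}' 1; python3 go.py .4625 -.239 .25 87
```

```text
time_s: 0.9
ee_pos: [0.4503, 0.2997, 0.3004]
tcp_rot: [0.045, 1.571, -0.046]
wrist_force: [0.7, 0.1, 0.4]
width: 0.0872
t 0.9 pos [0.4503 0.2997 0.3004] head 86.69 w 0.0872 F [0.69 0.12 0.4 ]
linear [  5.05 -53.71   4.34] spin -0.005 rows>= 11.0
```

```bash
python3 -m handwheel '{"linear":[[5,-53.7,4.3],[5,-53.7,4.3],[5,-53.7,4.3],[5,-53.7,4.3],[5,-53.7,4.3],[5,-53.7,4.3],[5,-53.7,4.3],[5,-53.7,4.3]],"spin":[0,0,0,0,0,0,0,0]}'; python3 go.py .4625 -.239 .25 87
```

```text
time_s: 1.7
ee_pos: [0.4578, -0.0986, 0.2631]
tcp_rot: [0.046, 1.571, -0.045]
wrist_force: [0.4, -0.0, 0.1]
width: 0.0873
t 1.7 pos [ 0.4578 -0.0986  0.2631] head 86.68 w 0.0873 F [ 0.38 -0.01  0.06]
linear [  1.31 -13.99   1.29] spin -0.006 rows>= 3.0
```

```bash
python3 -m handwheel '{"linear":[[1.3,-14,1.3],[1.3,-14,1.3],[1.3,-14,1.3],[1.3,-14,1.3],[1.3,-14,1.3]],"spin":[0,0,0,0,0]}'; python3 go.py .4625 -.239 .137 87
python3 - <<'E'
from meas import *
p,d,m=grab('wrist');v=V('wrist');C=v.cloud();save('w1',p)
print(v.c,v.R[2],v.proj([[.4625,-.239,.155],[.4625,-.239,.0]]))
n=(abs(C[...,0]-.4625)<.04)&(abs(C[...,1]+.239)<.04)
stat('tab',C[n&(C[...,2]>.145)&(C[...,2]<.165)])
stat('tabany',C[n&(C[...,2]>.125)&(C[...,2]<.165)])
stat('foot',C[n&(C[...,2]>.02)&(C[...,2]<.05)])
stat('bar',C[n&(C[...,2]>.1)&(C[...,2]<.125)])
E
```

```text
time_s: 2.2
ee_pos: [0.4626, -0.2377, 0.2497]
tcp_rot: [0.049, 1.572, -0.046]
wrist_force: [0.3, -0.0, -0.2]
width: 0.0873
t 2.2 pos [ 0.4626 -0.2377  0.2497] head 86.55 w 0.0873 F [ 0.31 -0.05 -0.19]
linear [ 1.127e+01 -1.500e-01  1.000e-02] spin -0.008 rows>= 3.0
[ 0.38571838 -0.23368639  0.4011405 ] [ 0.27819537 -0.01391723 -0.96042368] [[318.15138366 204.56284747]
 [318.44757708 170.05550611]]
tab 388 mean [ 0.4622 -0.2391  0.1542] med [ 0.4619 -0.2391  0.1548] min [ 0.4516 -0.2452  0.1451] max [ 0.4756 -0.2333  0.1567] axis deg -0.3
tabany 448 mean [ 0.4608 -0.2391  0.1518] med [ 0.46   -0.239   0.1545] min [ 0.4515 -0.2452  0.1284] max [ 0.4756 -0.2332  0.1567] axis deg -0.8
foot 394 mean [ 0.4621 -0.2386  0.0298] med [ 0.4621 -0.2342  0.0302] min [ 0.4465 -0.256   0.0203] max [ 0.4788 -0.2219  0.0323] axis deg 86.5
bar 137 mean [ 0.4459 -0.2387  0.1174] med [ 0.4454 -0.2386  0.119 ] min [ 0.4398 -0.2426  0.1004] max [ 0.455  -0.2349  0.122 ] axis deg -4.2
```

View pics/w1.png

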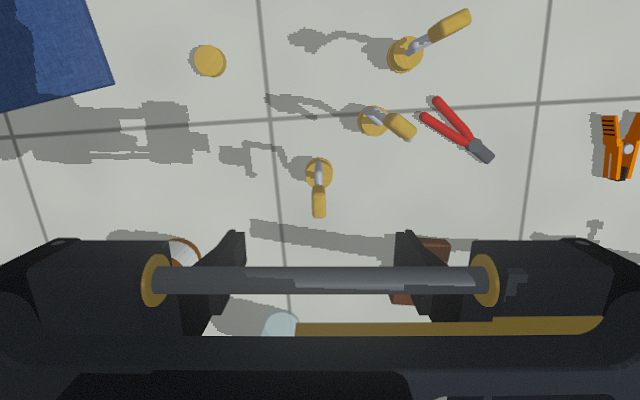

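Wrist view: the chosen load's tab is at (319,205), centred between the fingers, and the neighbours are clear. I descend and grip.

```bash
python3 -m handwheel '{"linear":[[4,-0.1,0],[8,-0.1,0],[11.2,-0.1,0],[11.2,-0.1,0],[11.2,-0.1,0]],"spin":[0,0,0,0,0]}' && python3 -m handwheel '{"linear":[[0,0,0],[0,0,0],[0,0,0],[0,0,0],[0,0,0],[0,0,0],[0,0,0]],"spin":[0,0,0,0,0,0,0]}' 0; python3 go.py .4625 -.239 .237 86
```

```text
time_s: 2.75
ee_pos: [0.4633, -0.2369, 0.1388]
tcp_rot: [0.045, 1.571, -0.043]
wrist_force: [0.7, 0.1, 0.2]
width: 0.0871
time_s: 3.45
ee_pos: [0.4631, -0.2382, 0.1384]
tcp_rot: [0.046, 1.57, -0.045]
wrist_force: [0.6, -0.7, 0.9]
width: 0.039
t 3.45 pos [ 0.4631 -0.2382  0.1384] head 86.68 w 0.039 F [ 0.58 -0.66  0.85]
linear [-9.86 -0.08 -0.06] spin 0.012 rows>= 2.0
```

```bash
python3 -m handwheel '{"linear":[[0,0,0],[0,0,0],[0,0,0],[0,0,0],[0,0,0],[0,0,0],[0,0,0]],"spin":[0,0,0,0,0,0,0]}' 0; python3 go.py .4625 -.239 .237 86
```

```text
time_s: 4.15
ee_pos: [0.4631, -0.2381, 0.1383]
tcp_rot: [0.045, 1.57, -0.045]
wrist_force: [0.4, -0.3, -1.1]
width: 0.0121
t 4.15 pos [ 0.4631 -0.2381  0.1383] head 86.69 w 0.0121 F [ 0.36 -0.25 -1.11]
linear [-9.87 -0.09 -0.06] spin 0.012 rows>= 2.0
```

Gripped at 12.1 mm. However, with the jaws along the strip, the 190 mm gripper body would dip beside the rule as the strip sinks. So I regrip the tab along its 24 mm side while the load still stands.

```bash
python3 -m handwheel '{"linear":[[0,0,0],[0,0,0],[0,0,0],[0,0,0],[-2,0,0],[-5,0,0],[-5,0,0]],"spin":[0,0,0,0,0,0,0]}' 1 && python3 -m handwheel '{"linear":[[0,0,0],[0,0,0],[0,0,0],[0,0,0],[0,0,0],[0,0,0],[0,0,0],[0,0,0]],"spin":[0.15,0.3,0.45,0.6,0.75,0.9,1.05,1.2]}'; python3 go.py .4625 -.239 .185 -3;python3 - <<'E'
from meas import *
p,d,m=grab('wrist');v=V('wrist');C=v.cloud()
n=(abs(C[...,0]-.4625)<.04)&(abs(C[...,1]+.239)<.04)
stat('tab',C[n&(C[...,2]>.145)&(C[...,2]<.165)]);stat('bar',C[n&(C[...,2]>.1)&(C[...,2]<.125)])
E
```

```text
time_s: 4.85
ee_pos: [0.4652, -0.2398, 0.1916]
tcp_rot: [0.041, 1.564, -0.049]
wrist_force: [0.9, -0.5, 0.3]
width: 0.0602
time_s: 5.65
ee_pos: [0.4628, -0.2379, 0.1878]
tcp_rot: [0.981, 1.34, -0.98]
wrist_force: [-0.3, -0.1, 0.2]
width: 0.087
t 5.65 pos [ 0.4628 -0.2379  0.1878] head 17.58 w 0.087 F [-0.32 -0.11  0.24]
linear [ 0.28 -0.06  0.09] spin 0.359 rows>= 1.0
tab 716 mean [ 0.4629 -0.2369  0.1535] med [ 0.4629 -0.2365  0.1545] min [ 0.4513 -0.2444  0.145 ] max [ 0.4754 -0.2318  0.1568] axis deg -2.6
bar 424 mean [ 0.4602 -0.2366  0.1172] med [ 0.4525 -0.2361  0.1185] min [ 0.4396 -0.2431  0.1006] max [ 0.4869 -0.2332  0.1219] axis deg -3.1
```

```bash
python3 -m handwheel '{"linear":[[0,0,0],[0,0,0],[0,0,0],[2,0,0],[4.75,0,0],[4.75,0,0],[4.75,0,0]],"spin":[0.15,0.3,0.36,0.36,0.36,0.36,0.36]}'&& python3 go.py .463 -.238 .140 -3 && python3 -m handwheel '{"linear":[[0,0,0],[0,0,0],[0,0,0],[0,0,0],[0,0,0],[0,0,0],[0,0,0],[0,0,0]],"spin":[0,0,0,0,0,0,0,0]}' 0 &&  python3 -m handwheel '{"linear":[[0,0,0],[0,0,0],[0,0,0],[0,0,0]],"spin":[0,0,0,0]}' 0; python3 go.py .463 -.238 .290 -3
```

```text
time_s: 6.4
ee_pos: [0.4628, -0.2379, 0.1405]
tcp_rot: [1.243, 1.189, -1.243]
wrist_force: [0.0, -0.1, -0.3]
width: 0.0869
t 6.4 pos [ 0.4628 -0.2379  0.1405] head -2.62 w 0.0869 F [ 0.02 -0.1  -0.28]
linear [0.05 0.02 0.01] spin 0.007 rows>= 1.0
time_s: 7.2
ee_pos: [0.4631, -0.2382, 0.1409]
tcp_rot: [1.244, 1.187, -1.244]
wrist_force: [0.7, -0.5, -0.4]
width: 0.0306
time_s: 7.6
ee_pos: [0.4631, -0.2382, 0.1408]
tcp_rot: [1.244, 1.187, -1.244]
wrist_force: [1.0, 0.7, -0.1]
width: 0.0237
t 7.6 pos [ 0.4631 -0.2382  0.1408] head -2.69 w 0.0237 F [ 0.96  0.65 -0.09]
linear [-14.92  -0.02  -0.02] spin 0.005 rows>= 3.0
```

```bash
python3 -m handwheel '{"linear":[[-3,0,0],[-7,0,0],[-11,0,0],[-15,0,0],[-15,0,0],[-15,0,0]],"spin":[0,0,0,0,0,0.04]}'; python3 go.py .463 -.0045 .290 -5.4
```

```text
time_s: 8.2
ee_pos: [0.4633, -0.2383, 0.2918]
tcp_rot: [1.273, 1.164, -1.273]
wrist_force: [-0.4, 0.8, -1.9]
width: 0.0235
t 8.2 pos [ 0.4633 -0.2383  0.2918] head -5.03 w 0.0235 F [-0.37  0.77 -1.88]
linear [  0.14  -2.08 -23.28] spin 0.006 rows>= 5.0
```

```bash
python3 -m handwheel '{"linear":[[0,-0.4,-4],[0.1,-0.8,-8.5],[0.2,-1.2,-13],[0.2,-1.7,-18],[0.2,-2.1,-23.3],[0.2,-2.1,-23.3],[0.2,-2.1,-23.3],[0.2,-2.1,-23.3]],"spin":[0,0,0,0,0,0,0,0]}'
python3 - <<'E'
from meas import *
import numpy as np
fs=[]
for n in('wrist','side','top'):
    p,d,m=grab(n);fs.append(get_obs()['wrist_force'])
    v=V(n);C=v.cloud();X,Y,Z=C[...,0],C[...,1],C[...,2]
    h=cv2.cvtColor(v.p,cv2.COLOR_RGB2HSV).astype(int);H,Sa=h[...,0],h[...,1]
    print(n)
    stat('saddle',C[(H>12)&(H<32)&(Sa>110)&(Z>.215)&(Z<.26)&(X>.58)&(X<.65)&(abs(Y)<.04)])
    k=(X>.42)&(X<.51)&(abs(Y)<.04)
    stat('bar',C[k&(Z>.235)&(Z<.275)]);stat('mass',C[k&(Z>.14)&(Z<.19)])
    stat('rule',C[(X>.57)&(X<.63)&(Y>-.13)&(Y<-.08)&(Z>.15)&(Z<.3)])
    stat('ruletop',C[(X>.57)&(X<.63)&(Y>-.13)&(Y<-.08)&(Z>.28)&(Z<.3)])
print(np.round(fs,2)); b=V('side').p[100:260,240:440]; save('s1',b,None,3)
E
python3 go.py .6145 -.0045 .290 -5.4
```

```text
time_s: 9.0
ee_pos: [0.4624, -0.005, 0.2884]
tcp_rot: [1.272, 1.167, -1.274]
wrist_force: [-0.7, -0.4, -1.1]
width: 0.0234
wrist
saddle 1454 mean [ 0.6138 -0.0027  0.2361] med [ 0.6132 -0.0029  0.2362] min [ 0.6041 -0.0184  0.2266] max [0.6267 0.0125 0.2421] axis deg 83.3
bar 456 mean [ 0.4566 -0.0013  0.2592] med [ 0.4556 -0.0014  0.2637] min [ 0.4384 -0.0054  0.2352] max [0.4849 0.0013 0.2748] axis deg -4.9
mass 1186 mean [0.463  0.0013 0.1736] med [0.4638 0.0024 0.1775] min [ 0.4438 -0.0212  0.1481] max [0.48   0.0152 0.1899] axis deg -43.8
rule 871 mean [ 0.6007 -0.0998  0.2359] med [ 0.6013 -0.0998  0.2375] min [ 0.5872 -0.1022  0.2016] max [ 0.6117 -0.0971  0.2555] axis deg -7.6
ruletop 0
side
saddle 68 mean [ 0.6142 -0.0072  0.2339] med [ 0.6144 -0.0062  0.2341] min [ 0.6046 -0.0234  0.2259] max [0.6253 0.0078 0.2403] axis deg 78.5
bar 95 mean [ 0.4571 -0.0094  0.2595] med [ 0.4555 -0.0096  0.2628] min [ 0.4378 -0.0156  0.2364] max [ 0.4853 -0.002   0.2749] axis deg -6.3
mass 207 mean [ 0.4578 -0.0138  0.1667] med [ 0.4572 -0.0155  0.17  ] min [ 0.4424 -0.0263  0.1456] max [0.
[... 404 characters left out ...]
n [ 0.6058 -0.0177  0.2316] max [0.6246 0.0089 0.2427] axis deg 81.3
bar 0
mass 21 mean [ 0.46   -0.0202  0.1639] med [ 0.4595 -0.0208  0.1669] min [ 0.4535 -0.0214  0.1447] max [ 0.47   -0.0173  0.1777] axis deg -5.1
rule 130 mean [ 0.592  -0.1024  0.2466] med [ 0.5911 -0.1028  0.2588] min [ 0.5812 -0.1069  0.1529] max [ 0.6092 -0.0969  0.292 ] axis deg -11.3
ruletop 48 mean [ 0.5957 -0.102   0.289 ] med [ 0.5958 -0.1025  0.289 ] min [ 0.5815 -0.1066  0.2816] max [ 0.6089 -0.0987  0.292 ] axis deg -7.8
[[-0.05  0.27 -2.11]
 [ 0.55 -0.69 -2.4 ]
 [-0.45  0.07 -1.83]]
t 9.15 pos [ 0.4627 -0.0058  0.2886] head -5.13 w 0.0236 F [-0.45  0.07 -1.83]
linear [-0.14 15.11 -1.48] spin 0.005 rows>= 4.0
```

View pics/s1.png

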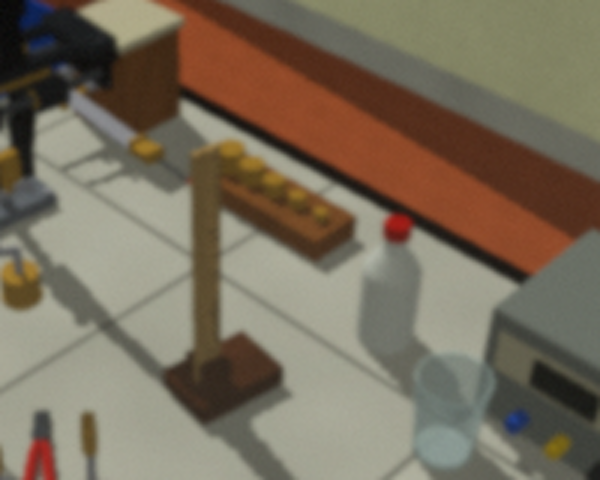

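The wrist, top and side views agree on the saddle at about (0.6145, -0.005), groove floor 0.236. The load is held clear on the robot's side, with the seat at z=0.260. I move it over the strip.

```bash
python3 -m handwheel '{"linear":[[0,3,-0.3],[0,7,-0.7],[-0.1,11,-1],[-0.1,13.5,-1.3],[-0.1,15.1,-1.45],[-0.1,15.1,-1.45],[-0.1,15.1,-1.45],[-0.1,15.1,-1.45]],"spin":[0,0,0,0,0,0,0,0]}'
python3 - <<'E'
from meas import *
for n in('side','top'):
    p,d,m=grab(n)
v=V('side')
save('s2',v.p,(190,90,310,210),4.5)
C=v.cloud();X,Y,Z=C[...,0],C[...,1],C[...,2]
k=(X>.57)&(X<.66)&(abs(Y)<.04)
stat('low bar',C[k&(Z>.18)&(Z<.22)]);stat('mass',C[k&(Z>.14)&(Z<.175)])
E
python3 go.py .6145 -.005 .264 -5.4
```

```text
time_s: 9.95
ee_pos: [0.6129, -0.0035, 0.2896]
tcp_rot: [1.273, 1.168, -1.275]
wrist_force: [0.4, 0.0, -1.8]
width: 0.0236
low bar 44 mean [ 0.6034 -0.0071  0.202 ] med [ 0.6069 -0.0072  0.2053] min [ 0.5884 -0.0119  0.1809] max [ 0.615  -0.0031  0.2194] axis deg -5.4
mass 111 mean [ 0.6044 -0.0136  0.1613] med [ 0.602  -0.0169  0.1604] min [ 0.5928 -0.0243  0.1459] max [0.624  0.0122 0.175 ] axis deg 132.7
t 10.05 pos [ 0.6131 -0.0032  0.2901] head -5.02 w 0.0238 F [ 0.23 -0.54 -1.51]
linear [2.6  0.16 0.17] spin 0.007 rows>= 1.0
```

View pics/s2.png

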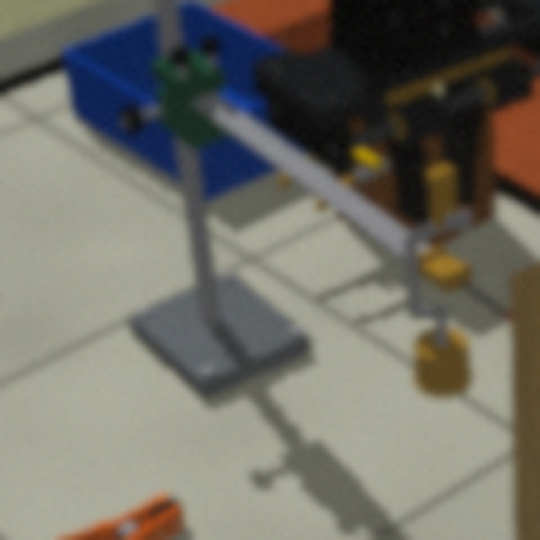

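The side view shows the saddle block (445,268) inside the hook with the cross bar above it at (445,225). I lower it.

```bash
python3 -m handwheel '{"linear":[[0.7,0.15,0.15],[1.4,0.15,0.15],[2.1,0.15,0.15],[2.8,0.15,0.1],[3.5,0.15,0.05],[4.2,0.15,0],[4.9,0.15,-0.05],[5.5,0.15,-0.1]],"spin":[0,0,0,0,0,0,0,0]}'
python3 - <<'E'
from h import *
f=[]
for i in range(6): optics.camera('top'); f.append(get_obs()['wrist_force'])
print(np.mean(f,0).round(2))
E
python3 go.py .6145 -.003 .225 -5.4
```

```text
time_s: 10.85
ee_pos: [0.6158, -0.0021, 0.2343]
tcp_rot: [1.273, 1.167, -1.273]
wrist_force: [0.1, -1.3, -0.1]
width: 0.0239
[-0.19 -0.62  0.11]
t 11.15 pos [ 0.616  -0.0022  0.2353] head -4.98 w 0.0241 F [-0.65 -0.38  0.17]
linear [ 1.03 -0.14  0.09] spin 0.007 rows>= 1.0
```

Weight taken by the strip (Fz about 0). I release.

```bash
python3 -m handwheel '{"linear":[[0.1,0,0],[0.2,0,0],[0.2,0,0],[0.2,0,0],[0.2,0,0],[0.2,0,0]],"spin":[0,0,0,0,0,0]}' 1
python3 - <<'E'
from meas import *
for n in('side','top'):
    p,d,m=grab(n)
    v=V(n);C=v.cloud();X,Y,Z=C[...,0],C[...,1],C[...,2]
    h=cv2.cvtColor(v.p,cv2.COLOR_RGB2HSV).astype(int);H,Sa=h[...,0],h[...,1]
    k=(X>.57)&(X<.66)&(abs(Y)<.04)
    b=(H>12)&(H<32)&(Sa>110)
    stat('mass',C[k&b&(Z>.06)&(Z<.15)]);stat('saddle',C[k&b&(Z>.16)&(Z<.22)]);stat('tab',C[k&b&(Z>.222)&(Z<.28)])
save('s3',V('side').p,(190,90,310,210),4.5)
E
python3 go.py .6145 -.003 .30 -5.4
```

```text
time_s: 11.75
ee_pos: [0.6158, -0.002, 0.233]
tcp_rot: [1.273, 1.167, -1.273]
wrist_force: [0.1, -0.6, -0.2]
width: 0.0639
mass 114 mean [ 0.6093 -0.0112  0.1116] med [ 0.6077 -0.0125  0.1147] min [ 0.597  -0.0235  0.094 ] max [0.6305 0.0111 0.1222] axis deg -19.7
saddle 35 mean [ 0.6126 -0.0129  0.2029] med [ 0.6123 -0.0127  0.2013] min [ 0.6032 -0.0198  0.1952] max [ 0.6217 -0.0023  0.2192] axis deg 125.9
tab 69 mean [ 0.6119 -0.0078  0.2376] med [ 0.6114 -0.0087  0.2377] min [ 0.5822 -0.0123  0.2225] max [0.6472 0.0012 0.2668] axis deg 1.8
mass 16 mean [ 0.6162 -0.0152  0.1167] med [ 0.616  -0.0163  0.119 ] min [ 0.611  -0.0175  0.1063] max [ 0.6209 -0.0117  0.123 ] axis deg 23.5
saddle 0
tab 0
t 11.85 pos [ 0.6158 -0.0021  0.2329] head -4.98 w 0.072 F [-0.07 -0.42  0.01]
linear [-6.71 -0.12  0.1 ] spin 0.007 rows>= 2.0
```

View pics/s3.png

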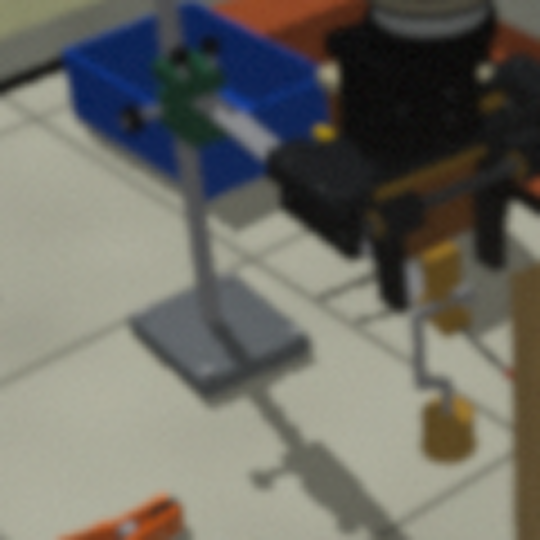

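The load hangs in the groove, at (445,320) for the hook and (447,430) for the mass. Fingers are open; I retreat upward.

```bash
python3 -m handwheel '{"linear":[[0,0,0],[0,0,0],[-2,0,0],[-5,0,0],[-9,0,0],[-11,0,0],[-11,0,0]],"spin":[0,0,0,0,0,0,0]}' 1; python3 go.py .40 .154 .15 93;python3 go.py .429 .154 .013 93
```

```text
time_s: 12.55
ee_pos: [0.6177, -0.0023, 0.3471]
tcp_rot: [1.276, 1.16, -1.267]
wrist_force: [0.3, -0.5, -0.5]
width: 0.0868
t 12.55 pos [ 0.6177 -0.0023  0.3471] head -4.98 w 0.0868 F [ 0.32 -0.53 -0.5 ]
linear [ 19.5  -23.22 -13.7 ] spin -1.71 rows>= 7.0
t 12.55 pos [ 0.6177 -0.0023  0.3471] head -4.98 w 0.0868 F [ 0.32 -0.53 -0.5 ]
linear [ 33.22 -20.44 -13.96] spin -1.71 rows>= 9.0
```

```bash
python3 -m handwheel '{"linear":[[0,-5,0],[0,-10,0],[0,-15,-3],[0,-19,-6],[2,-21,-10],[4,-21.3,-14],[8,-21.3,-14],[12,-21.3,-14]],"spin":[-0.15,-0.3,-0.45,-0.6,-0.75,-0.9,-1.05,-1.2]}' && python3 -m handwheel '{"linear":[[0,0,0],[0,0,0],[0,0,0],[0,0,0],[0,0,0]],"spin":[-0.15,-0.3,-0.45,-0.5,-0.5]}'
python3 - <<'E'
from meas import *
p,d,m=grab('wrist');v=V('wrist');C=v.cloud();X,Y,Z=C[...,0],C[...,1],C[...,2]
save('w2',p)
h=cv2.cvtColor(p,cv2.COLOR_RGB2HSV).astype(int);H,Sa,Va=h[...,0],h[...,1],h[...,2]
cl=(H>4)&(H<16)&(Sa>170)&(Va>90)&(Z<.03)&(Z>.014)&(X>.35)&(X<.6)&(Y>.08)&(Y<.25)
q=C[cl];stat('clip',q)
for x0 in np.arange(.41,.51,.01):
    k=q[abs(q[:,0]-x0)<.005]
    if len(k)>2: print(x0.round(3),len(k),k[:,1].min().round(4),k[:,1].max().round(4),((k[:,1].min()+k[:,1].max())/2).round(4),k[:,2].max().round(4))
g=(Sa<70)&(Va>100)&(Z>.014)&(Z<.03)&(X>.44)&(X<.48)&(Y>.13)&(Y<.18);stat('pivot',C[g])
b=(Va<60)&(Z>.012)&(Z<.03)&(X>.47)&(X<.53)&(Y>.13)&(Y<.18);stat('pads',C[b])
E
python3 go.py .429 .154 .013 93
```

```text
time_s: 13.35
ee_pos: [0.4147, 0.1575, 0.2215]
tcp_rot: [0.351, 1.541, -0.351]
wrist_force: [0.4, 0.2, -0.3]
width: 0.087
time_s: 13.85
ee_pos: [0.4147, 0.1558, 0.2218]
tcp_rot: [-0.033, 1.573, 0.033]
wrist_force: [-1.3, 0.2, 0.9]
width: 0.0873
clip 531 mean [0.4511 0.1571 0.0201] med [0.4502 0.164  0.0202] min [0.41   0.131  0.0141] max [0.493  0.1798 0.0222] axis deg 1.8
0.41 27 0.131 0.1798 0.1554 0.0213
0.42 62 0.1323 0.1789 0.1556 0.0216
0.43 60 0.1349 0.1771 0.156 0.0221
0.44 68 0.1377 0.1742 0.1559 0.0215
0.45 86 0.1403 0.1732 0.1568 0.0219
0.46 62 0.1444 0.1694 0.1569 0.0217
0.47 61 0.1459 0.1695 0.1577 0.0218
0.48 61 0.1475 0.169 0.1582 0.0222
0.49 44 0.1478 0.168 0.1579 0.0216
pivot 101 mean [0.4545 0.1564 0.0194] med [0.4538 0.1567 0.02  ] min [0.4482 0.1405 0.0151] max [0.4789 0.163  0.0221] axis deg -31.5
pads 1
t 13.9 pos [0.4149 0.1558 0.2221] head 92.35 w 0.0871 F [-0.6   0.07 -0.09]
linear [20.9  -0.24  1.45] spin -0.011 rows>= 5.0
```

View pics/w2.png

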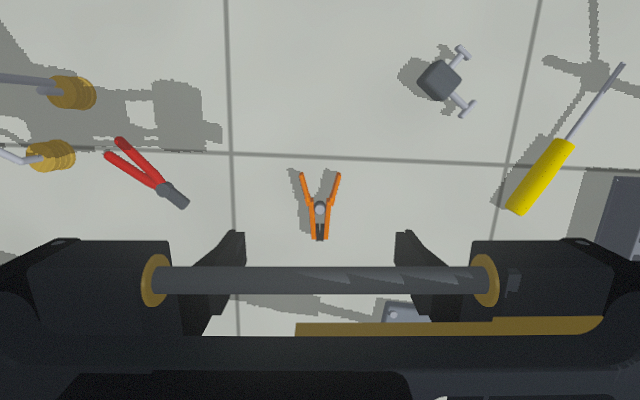

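Wrist view: clip at (320,205), centred between the fingers, heading about +2 deg, handle ends at x=0.410. That puts the pivot at about (0.455, 0.1565), so I grasp at x=0.423.

```bash
python3 -m handwheel '{"linear":[[4.5,0,0.4],[9,0,0.8],[13.5,0,0.85],[17.5,0,0.85],[20.7,0,0.85],[20.7,0,0.85],[20.7,0,0.85]],"spin":[0,0,0,0,0,0,0]}'; python3 go.py .423 .156 .014 92.35
```

```text
time_s: 14.6
ee_pos: [0.4237, 0.1561, 0.0149]
tcp_rot: [-0.032, 1.573, 0.032]
wrist_force: [-0.7, -0.6, 0.2]
width: 0.0873
t 14.6 pos [0.4237 0.1561 0.0149] head 92.35 w 0.0873 F [-0.69 -0.65  0.18]
linear [ 0.1  -0.01 -0.07] spin 0.0 rows>= 1.0
```

```bash
python3 -m handwheel '{"linear":[[0,0,0],[0,0,0],[0,0,0],[0,0,0],[0,0,0],[0,0,0],[0,0,0],[0,0,0]],"spin":[0,0,0,0,0,0,0,0]}' 0 && python3 -m handwheel '{"linear":[[0,0,0],[0,0,0],[0,0,0],[0,0,0],[0,0,0]],"spin":[0,0,0,0,0]}' && python3 -m handwheel '{"linear":[[-2,0,0],[-6,0,0],[-10,0,0],[-10,0,0]],"spin":[0,0,0,0]}';python3 go.py .423 .156 .3 92
python3 - <<'E'
from meas import *
for n in('wrist','side','top'): grab(n)
save('w3',np.vstack([V('wrist').p[140:300,160:480],V('side').p[120:280,100:420]]),None,1.8)
for n in('side','top'):
    v=V(n);C=v.cloud();X,Y,Z=C[...,0],C[...,1],C[...,2]
    h=cv2.cvtColor(v.p,cv2.COLOR_RGB2HSV).astype(int);H,Sa,Va=h[...,0],h[...,1],h[...,2]
    print(n);stat('clip',C[(H>4)&(H<16)&(Sa>160)&(X>.4)&(X<.55)&(Y>.1)&(Y<.2)&(Z>.05)])
    k=(X>.57)&(X<.66)&(abs(Y)<.04);b=(H>12)&(H<32)&(Sa>110)
    stat('mass',C[k&b&(Z>.06)&(Z<.15)]);stat('saddle',C[k&b&(Z>.18)&(Z<.222)])
    i=(X>.57)&(X<.64)&(Y>-.095)&(Y<-.03)&(Z>.13)&(Z<.24);stat('pointer depth',C[i])
    r=((H<7)|(H>173))&(Sa>80);yy,xx=np.nonzero(r[80:260,200:400] if n=='side' else r[150:220,230:310]);
    o=(200,80) if n=='side' else (230,150)
    import collections
    N,L,S,_=cv2.connectedComponentsWithStats(r.astype(np.uint8))
    pr=v.proj([[.607,-.08,.19]])[0];print('expect',pr)
    for s in S[1:]:
        if s[4]>=3 and abs(s[0]-pr[0])<40 and abs(s[1]-pr[1])<40: print(s)
E
```

```text
time_s: 15.4
ee_pos: [0.4239, 0.1563, 0.0161]
tcp_rot: [-0.033, 1.571, 0.033]
wrist_force: [-0.9, -0.9, 5.3]
width: 0.0312
time_s: 15.9
ee_pos: [0.4239, 0.1562, 0.0161]
tcp_rot: [-0.033, 1.571, 0.033]
wrist_force: [-1.1, -0.0, 5.7]
width: 0.0269
time_s: 16.3
ee_pos: [0.4274, 0.1567, 0.1196]
tcp_rot: [-0.033, 1.561, 0.034]
wrist_force: [0.8, -0.3, -1.2]
width: 0.0267
t 16.3 pos [0.4274 0.1567 0.1196] head 92.43 w 0.0267 F [ 0.84 -0.31 -1.16]
linear [-18.04  -0.04  -0.26] spin 0.008 rows>= 4.0
side
clip 47 mean [0.4416 0.15   0.1137] med [0.4257 0.1443 0.112 ] min [0.4133 0.1349 0.1037] max [0.4924 0.167  0.138 ] axis deg -17.0
mass 112 mean [ 0.6091 -0.0113  0.1124] med [ 0.6078 -0.0128  0.1162] min [ 0.5975 -0.0229  0.09  ] max [0.6309 0.0098 0.1234] axis deg -21.5
saddle 38 mean [ 0.6125 -0.0122  0.2047] med [ 0.6122 -0.0112  0.2016] min [ 0.6028 -0.02    0.1955] max [0.624  0.0092 0.222 ] axis deg 121.6
pointer depth 10 mean [ 0.6131 -0.052   0.1897] med [ 0.6135 -0.0521  0.1898] min [ 0.6107 -0.0689  0.1859] max [ 0.6151 -0.0327  0.1935] axis deg 84.8
expect [304.82636162 174.58327426]
top
clip 59 mean [0.4821 0.1522 0.1222] med [0.4825 0.1433 0.12  ] min [0.4587 0.1074 0.1116] max [0.4947 0.174  0.2676] axis deg 83.3
mass 78 mean [ 0.6107 -0.0104  0.1188] med [ 0.61   -0.01    0.1206] min [ 0.597  -0.018   0.1001] max [ 0.6296 -0.002   0.1247] axis deg -10.7
saddle 39 mean [ 0.6128 -0.0103  0.203 ] med [ 0.6126 -0.0108  0.2024] min [ 0.6047 -0.0156  0.1968] max [0.6212 0.0087 0.219 ] axis deg 11.2
pointer depth 35 mean [ 0.6127 -0.054   0.1887] med [ 0.6123 -0.0531  0.1888] min [ 0.6098 -0.0761  0.183 ] max [ 0.6162 -0.0302  0.1939] axis deg 84.4
expect [281.75639287 183.8436594 ]
```

View pics/w3.png

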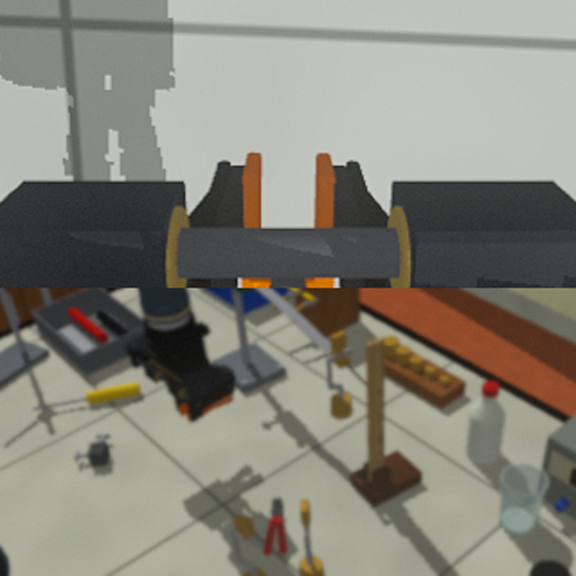

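The clip is held fully squeezed: handles parallel in the wrist crop, jaw tips off-frame. The load still hangs. Next I measure the pointer tip height at rest.

Run:
```python
from meas import *
for n in('side','top','wrist'):
    grab(n)
    v=V(n);C=v.cloud();X,Y,Z=C[...,0],C[...,1],C[...,2]
    i=(X>.57)&(X<.64)&(Y>-.092)&(Y<-.025)&(Z>.13)&(Z<.24);q=C[i]
    if len(q)>4:
        f=np.polyfit(q[:,1],q[:,2],1);g=np.polyfit(q[:,1],q[:,0],1)
        print(n,len(q),'slope',f[0].round(3),'z at -.05,-.079:',np.polyval(f,[-.05,-.079]).round(4),'x',np.polyval(g,[-.05,-.079]).round(4),'resid',np.std(q[:,2]-np.polyval(f,q[:,1])).round(4))
    p=v.p.astype(int);pr=v.proj([[.607,-.079,.184]])[0];print('expect',pr.round(1))
    if n=='wrist': continue
    a,b=pr.astype(int);rg=(p[...,0]-(p[...,1]+p[...,2])//2)[b-12:b+13,a-20:a+21]
    ys,xs=np.nonzero(rg>28)
    print([(x+a-20,y+b-12,rg[y,x],Z[y+b-12,x+a-20].round(3)) for y,x in zip(ys,xs)][:40])
```

```text
side 11 slope 0.137 z at -.05,-.079: [0.1894 0.1854] x [0.6138 0.6106] resid 0.0006
expect [304.6 176.2]
[(np.int64(305), np.int64(164), np.int64(30), np.float64(0.251)), (np.int64(306), np.int64(164), np.int64(31), np.float64(0.25)), (np.int64(307), np.int64(164), np.int64(31), np.float64(0.247)), (np.int64(308), np.int64(164), np.int64(31), np.float64(0.245)), (np.int64(309), np.int64(164), np.int64(32), np.float64(0.248)), (np.int64(310), np.int64(164), np.int64(32), np.float64(0.243)), (np.int64(311), np.int64(164), np.int64(32), np.float64(0.242)), (np.int64(312), np.int64(164), np.int64(30), np.float64(0.24)), (np.int64(313), np.int64(164), np.int64(31), np.float64(0.239)), (np.int64(314), np.int64(164), np.int64(33), np.float64(0.017)), (np.int64(315), np.int64(164), np.int64(38), np.float64(0.02)), (np.int64(316), np.int64(164), np.int64(43), np.float64(0.025)), (np.int64(317), np.int64(164), np.int64(48), np.float64(0.028)), (np.int64(318), np.int64(164), np.int64(55), np.float64(0.026)), (np.int64(319), np.int64(164), np.int64(57), np.float64(0.025)), (np.int64(320), np.int
[... 3619 characters left out ...]
t64(35), np.float64(0.184)), (np.int64(279), np.int64(182), np.int64(31), np.float64(0.184)), (np.int64(289), np.int64(182), np.int64(30), np.float64(0.289)), (np.int64(290), np.int64(182), np.int64(32), np.float64(0.291)), (np.int64(291), np.int64(182), np.int64(31), np.float64(0.289)), (np.int64(278), np.int64(183), np.int64(29), np.float64(0.186)), (np.int64(288), np.int64(183), np.int64(29), np.float64(0.025)), (np.int64(289), np.int64(183), np.int64(30), np.float64(0.288)), (np.int64(290), np.int64(183), np.int64(32), np.float64(0.291)), (np.int64(291), np.int64(183), np.int64(30), np.float64(0.292)), (np.int64(289), np.int64(184), np.int64(31), np.float64(0.29))]
expect [-134.7  606.1]
```

The pointer tip is at z≈0.185 (side 0.1854, top 0.184). Rule front edge is at (0.582, -0.100), heading -7.6 deg. The clip's mid-height is TCP minus 6 mm and its mark is about 65.5 mm ahead of the TCP. I go to the pre-approach.

```bash
python3 go.py .467 -.085 .191 82.4
```

```text
t 16.6 pos [0.4232 0.1561 0.1146] head 92.41 w 0.0269 F [ 0.11  0.44 -1.5 ]
linear [ -7.64 -24.28   3.33] spin 0.175 rows>= 6.0
```

```bash
python3 -m handwheel '{"linear":[[-4,-4,0.5],[-7.6,-8,1],[-7.6,-12.5,1.8],[-7.6,-17,2.5],[-7.6,-21,3],[-7.6,-24.3,3.3],[-7.6,-24.3,3.3],[-7.6,-24.3,3.3]],"spin":[0,0.05,0.1,0.15,0.175,0.175,0.175,0.175]}'
python3 - <<'E'
from meas import *
for i in range(4): optics.camera('top')
for n in('side','top','wrist'):
    grab(n);o=get_obs()
    v=V(n);C=v.cloud();X,Y,Z=C[...,0],C[...,1],C[...,2]
    h=cv2.cvtColor(v.p,cv2.COLOR_RGB2HSV).astype(int);H,Sa,Va=h[...,0],h[...,1],h[...,2]
    print(n,o['ee_pos'].round(4));m=(H>4)&(H<16)&(Sa>160)&(X>.4)&(X<.57)&(Y>-.14)&(Y<-.03)&(Z>.15)&(Z<.23)
    q=C[m];stat('clip',q)
    for x0 in (.47,.49,.5,.51,.52,.53):
        k=q[abs(q[:,0]-x0)<.005]
        if len(k)>2: print(x0,len(k),'y',k[:,1].min().round(4),k[:,1].max().round(4),'z',k[:,2].min().round(4),k[:,2].max().round(4))
    stat('rule',C[(X>.575)&(X<.63)&(Y>-.13)&(Y<-.08)&(Z>.15)&(Z<.28)])
save('s4',np.hstack([V('side').p[110:230,200:350],V('top').p[140:260,200:350]]),None,2.6)
E
python3 go.py .526 -.0927 .191 82.4
```

```text
time_s: 17.4
ee_pos: [0.4666, -0.0854, 0.1906]
tcp_rot: [0.107, 1.571, -0.105]
wrist_force: [-0.2, 0.3, -0.3]
width: 0.0266
side [ 0.4669 -0.0838  0.1916]
clip 36 mean [ 0.4632 -0.0772  0.188 ] med [ 0.4634 -0.0766  0.19  ] min [ 0.4538 -0.0976  0.1734] max [ 0.4708 -0.0708  0.1948] axis deg 50.4
0.47 13 y -0.0794 -0.0741 z 0.1734 0.1944
rule 394 mean [ 0.5948 -0.1069  0.2165] med [ 0.5942 -0.1072  0.2171] min [ 0.5812 -0.1116  0.1502] max [ 0.6115 -0.0991  0.2796] axis deg -10.7
top [ 0.4671 -0.0839  0.1917]
clip 0
rule 82 mean [ 0.5901 -0.1027  0.221 ] med [ 0.5861 -0.1034  0.223 ] min [ 0.5816 -0.1069  0.1504] max [ 0.6088 -0.0968  0.279 ] axis deg -15.4
wrist [ 0.4672 -0.0841  0.1918]
clip 1125 mean [ 0.4718 -0.0854  0.1936] med [ 0.4655 -0.0918  0.1953] min [ 0.4522 -0.1042  0.1774] max [ 0.5088 -0.0694  0.1978] axis deg -10.0
0.47 202 y -0.0979 -0.0708 z 0.1841 0.1978
0.49 269 y -0.102 -0.0736 z 0.1929 0.1973
0.5 96 y -0.1042 -0.0741 z 0.1821 0.1966
0.51 13 y -0.0815 -0.0753 z 0.1775 0.1961
rule 0
t 17.75 pos [ 0.4672 -0.0841  0.1918] head 82.49 w 0.0276 F [ 0.41 -0.02 -0.68]
linear [ 0.08 -0.08  5.94] spin 0.002 rows>= 2.0
```

View pics/s4.png

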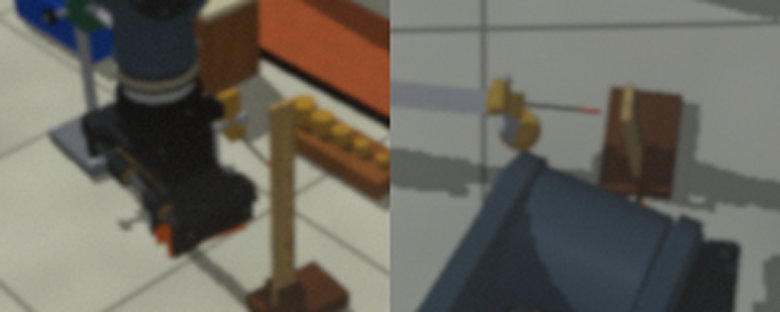

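Pose good: clip mid about 0.1855, on the rule's line, with the load at rest (top crop: pointer tip at (598,110) beside the rule (628,110)). I slide it onto the edge.

```bash
python3 -m handwheel '{"linear":[[0.1,0,1.2],[0.1,-0.1,2.4],[0.1,-0.1,3.6],[0.1,-0.1,4.8],[0.1,-0.1,5.9],[0.1,-0.1,5.9],[0.1,-0.1,5.9]],"spin":[0,0,0,0,0,0,0]}'
python3 - <<'E'
from meas import *
for n in('side','top'):
    grab(n)
print(get_obs()['wrist_force'].round(2))
v=V('side');C=v.cloud();X,Y,Z=C[...,0],C[...,1],C[...,2]
h=cv2.cvtColor(v.p,cv2.COLOR_RGB2HSV).astype(int);H,Sa,Va=h[...,0],h[...,1],h[...,2]
m=(H>4)&(H<16)&(Sa>160)&(X>.4)&(X<.62)&(Y>-.15)&(Y<-.03)&(Z>.15)&(Z<.23)
stat('clip',C[m]); stat('rule',C[(X>.575)&(X<.63)&(Y>-.13)&(Y<-.08)&(Z>.22)&(Z<.28)])
k=(X>.57)&(X<.66)&(abs(Y)<.04);b=(H>12)&(H<32)&(Sa>110);stat('mass',C[k&b&(Z>.06)&(Z<.15)])
save('s5',v.p,(210,110,330,210),5)
E
python3 go.py .526 -.0927 .191 82.4
```

```text
time_s: 18.45
ee_pos: [0.5257, -0.0938, 0.1906]
tcp_rot: [0.104, 1.569, -0.104]
wrist_force: [0.1, 0.7, -0.4]
width: 0.0269
[-0.92  0.6  -0.72]
clip 51 mean [ 0.5317 -0.0933  0.185 ] med [ 0.5254 -0.0869  0.186 ] min [ 0.5117 -0.124   0.1721] max [ 0.5891 -0.0798  0.194 ] axis deg -29.9
rule 122 mean [ 0.5979 -0.1078  0.2578] med [ 0.599  -0.1076  0.2581] min [ 0.5825 -0.1117  0.2284] max [ 0.6121 -0.1036  0.2798] axis deg -6.8
mass 0
t 18.55 pos [ 0.525  -0.0937  0.1907] head 82.39 w 0.027 F [-0.92  0.6  -0.72]
linear [-0.03  0.11  0.08] spin -0.0 rows>= 1.0
```

View pics/s5.png

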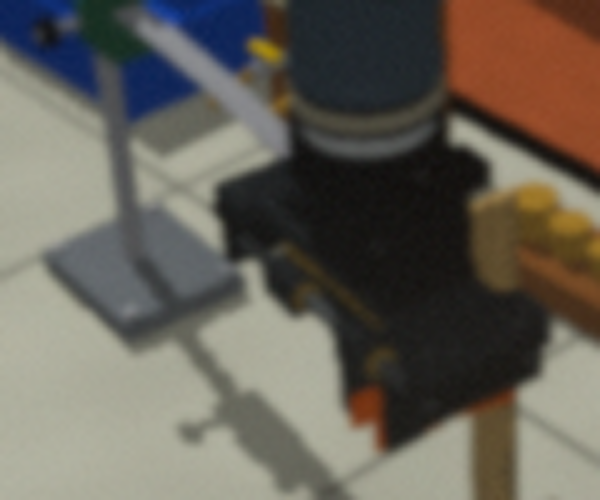

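The right jaw (490,400) is on the -y side of the rule and no contact force shows. I release and back off upward.

```bash
python3 -m handwheel '{"linear":[[0,0,0],[0,0,0],[0,0,0],[0,0,0],[0,0,0],[0,0,0],[0,0,0],[0,0,0]],"spin":[0,0,0,0,0,0,0,0]}' 1 && python3 -m handwheel '{"linear":[[0,0,0],[0,0,0],[-1,0,0],[-3,0,0],[-6,0,0],[-10,0,0],[-13,0,0],[-13,0,0]],"spin":[0,0,0,0,0,0,0,0]}' && python3 -m handwheel '{"linear":[[0,0,-4],[0,0,-8],[0,0,-12],[0,0,-15],[0,0,-15],[0,0,-15]],"spin":[0,0,0,0,0,0]}'
python3 - <<'E'
from meas import *
for n in('side','top','wrist'):
    grab(n);v=V(n);C=v.cloud();X,Y,Z=C[...,0],C[...,1],C[...,2]
    h=cv2.cvtColor(v.p,cv2.COLOR_RGB2HSV).astype(int);H,Sa,Va=h[...,0],h[...,1],h[...,2]
    m=(H>4)&(H<16)&(Sa>160)&(X>.46)&(X<.62)&(Y>-.15)&(Y<-.03)&(Z>.1)&(Z<.23);q=C[m]
    print(n);stat('clip',q)
    for x0 in(.51,.53,.55,.57,.585):
        k=q[abs(q[:,0]-x0)<.006]
        if len(k)>2: print(x0,len(k),'y',k[:,1].min().round(4),k[:,1].max().round(4),'z',k[:,2].min().round(4),k[:,2].max().round(4))
    k=(X>.57)&(X<.66)&(abs(Y)<.04);b=(H>12)&(H<32)&(Sa>110);stat('mass',C[k&b&(Z>.06)&(Z<.15)])
    i=(X>.595)&(X<.64)&(Y>-.092)&(Y<-.025)&(Z>.13)&(Z<.24);q=C[i]
    if len(q)>4: f=np.polyfit(q[:,1],q[:,2],1);print('tip z',np.polyval(f,-.079).round(4),len(q))
save('s6',np.hstack([V('side').p[110:230,220:370],V('top').p[140:260,200:350]]),None,2.6)
E
```

```text
time_s: 19.35
ee_pos: [0.5258, -0.094, 0.1909]
tcp_rot: [0.104, 1.568, -0.104]
wrist_force: [0.7, 0.1, 0.1]
width: 0.0818
time_s: 20.15
ee_pos: [0.5285, -0.0949, 0.3265]
tcp_rot: [0.101, 1.557, -0.107]
wrist_force: [0.4, -0.6, -0.2]
width: 0.0869
time_s: 20.75
ee_pos: [0.377, -0.0741, 0.321]
tcp_rot: [0.104, 1.567, -0.105]
wrist_force: [1.0, 0.5, -0.3]
width: 0.087
side
clip 267 mean [ 0.5531 -0.101   0.1869] med [ 0.5505 -0.1096  0.1879] min [ 0.5103 -0.1185  0.1721] max [ 0.5942 -0.0745  0.1947] axis deg -19.9
0.51 8 y -0.1185 -0.114 z 0.1863 0.1942
0.53 39 y -0.1164 -0.0763 z 0.1768 0.1939
0.55 54 y -0.1166 -0.0806 z 0.1734 0.1944
0.57 33 y -0.1173 -0.0866 z 0.1748 0.1941
0.585 39 y -0.1181 -0.0929 z 0.173 0.1937
mass 44 mean [ 0.6133 -0.0063  0.117 ] med [ 0.6112 -0.0069  0.12  ] min [ 0.5981 -0.0183  0.09  ] max [0.6336 0.0085 0.1236] axis deg -5.1
tip z 0.1852 11
top
clip 182 mean [ 0.5627 -0.0961  0.1924] med [ 0.563  -0.0909  0.1928] min [ 0.5163 -0.1139  0.1778] max [ 0.5957 -0.0731  0.1984] axis deg -13.1
0.53 7 y -0.1105 -0.0751 z 0.1921 0.1967
0.55 44 y -0.1109 -0.0796 z 0.1838 0.1965
0.57 36 y -0.1115 -0.0839 z 0.1791 0.196
0.585 35 y -0.1139 -0.0863 z 0.1778 0.1966
mass 80 mean [ 0.6107 -0.0104  0.1189] med [ 0.6095 -0.01    0.1205] min [ 0.597  -0.018   0.1036] max [ 0.6293 -0.0031  0.1256] axis deg -10.9
tip z 0.186 39
wrist
clip 165 mean [ 0.5168 -0.0896  0.1867] med [ 0.5158 -0.0771  0.1868] min [ 0.5091 -0.1129  0.1755] max [ 0.5322 -0.0691  0.1963] axis deg 82.1
0.51 85 y -0.1129 -0.0691 z 0.1758 0.1963
0.53 23 y -0.1078 -0.0761 z 0.176 0.1921
mass 177 mean [ 0.5998 -0.0007  0.1027] med [ 0.599  -0.0007  0.102 ] min [ 0.5949 -0.0176  0.0948] max [0.608  0.0159 0.1136] axis deg 90.2
```

View pics/s6.png

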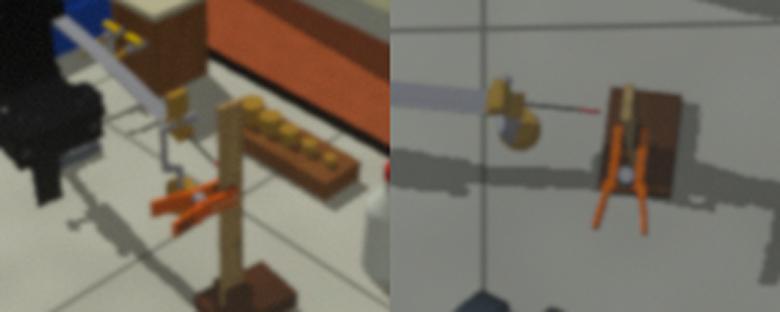

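The clip grips the rule at (225,195) in the side half, level and straddling the edge. The load hangs undisturbed. After a short settle I hand in.

```bash
python3 -m handwheel '{"linear":[[0,0,0],[0,0,0],[0,0,0],[0,0,0],[0,0,0],[0,0,0],[0,0,0],[0,0,0]],"spin":[0,0,0,0,0,0,0,0]}' && python3 -c "
from h import *
print(order.finish_job())"
```

```text
time_s: 21.7
ee_pos: [0.3771, -0.0741, 0.3209]
tcp_rot: [0.104, 1.568, -0.104]
wrist_force: [0.8, 0.8, -1.0]
width: 0.0874
the job is handed in; nothing more can be done
None
```

I hung the rightmost load in the saddle groove and clipped the rule's front edge level with the pointer tip. The job was handed in at about 21.7 s of the 64 s, and no verdict was reported.

- **Load:** I gripped the tab twice. The first grip would have let the gripper body dip beside the rule, so I regripped along the tab's longer side before lifting. In the last pictures the load hung in the groove, its measured position unchanged from before the clip was placed. I did not measure its speed directly.
- **Clip:** It grips the rule on its own and sits level. Its mid-height is about 0.184 m (side camera; the top camera suggests about 0.186 m), against a pointer tip at 0.185 to 0.186 m. The overlap on the rule is about 14 mm.
- **Surroundings:** The robot was backed well clear. It never came near the beaker, wash bottle or reagent jar, but I did not measure their positions again at the end.
- **Disagreements:** The side and top cameras differ by 2 to 4 mm in y and about 2 mm in z, roughly the calibration error and within the tolerances. An upward force of about 5.7 N appeared while I squeezed the clip on the bench. It was gone once I lifted.

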